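Stack ring cores on the leaning jig post and press them home

TASK

Load the leaning core jig: thread the big dark grey ring, then the yellow ring, then the red collar down its post, and press the stack down the post until the stiff black carriage under it is fully home on the sloped plate. The cores are brittle, so press firmly but never slam or force them. Leave the green ring, whose hole is too small, and everything else on the bench where it lies.

Things in the scene. Friction and masses are not known exactly. Their poses are not given: they have to be found in the camera images.
- jig: The fixed assembly jig: aluminium base 130 x 100 mm, 10 mm thick, carrying a grey sloped plate (98 x 90 mm) 65 mm above the bench at its middle, whose face looks up and towards the jig's -x at 30 degrees. Origin: underside centre; z up. It stands fixed but elsewhere each time, with its -x roughly towards the robot's right (world -y).
- post: The jig's steel post, 17 mm in diameter and 76 mm long, standing square to the sloped plate, so it leans 30 degrees from vertical towards the jig's -x. Origin: centre of its foot on the plate's face; z runs up the post's axis.
- post_tip (a point): Centre of the post's flat top, 76 mm along z from post. The last 2.5 mm taper to 13 mm diameter. Its axes are those of post.
- carriage (a joint): Travel of the black plastic carriage, a disc 42 mm in diameter and 8 mm thick around the post, that slides along it with stiff friction (about 8 N; it stays where it is left). 0 = raised 14 mm above the plate, 0.014 m = fully home on the plate.
- seat (a point): Centre of the carriage's upper face, on the post's axis, where the first ring lands; it moves with the carriage (8 mm up the post when home, up to 22 mm when raised). Axes as post.
- pad: White foam pad 200 x 200 mm, 12 mm thick, fixed to the bench; four rings lie flat on it in two rows of two, about 96 mm apart. Origin: underside centre, z up.
- grey_core: Big dark grey ferrite ring: outer diameter 50 mm, height 16 mm, hole 19 mm, lying flat on the pad. Origin: centre of its underside, z along its axis.
- grey_core_mid (a point): Middle of that ring: on its axis, 8 mm above its underside.
- yellow_core: Yellow ring core: outer diameter 42 mm, height 14 mm, hole 19 mm, lying flat on the pad. Origin: centre of its underside, z along its axis.
- yellow_core_mid (a point): Middle of that ring: on its axis, 7 mm above its underside.
- red_collar: Red plastic collar: outer diameter 34 mm, height 12 mm, hole 19 mm, lying flat on the pad. Origin: centre of its underside, z along its axis.
- red_collar_mid (a point): Middle of that ring: on its axis, 6 mm above its underside.
- green_core: Green ring core, not part of the job (its hole is too small for the post): outer diameter 38 mm, height 14 mm, hole 12 mm, lying flat on the pad. Origin: centre of its underside, z along its axis.
- pliers: Bystander: pliers with one orange and one black handle, 120 mm long, 14 mm high, lying flat.
- screwdriver: Bystander: red-handled screwdriver, 160 mm long, lying flat.
- tweezers: Bystander: steel tweezers, 125 x 18 x 5 mm, lying between pad and jig.
- circuit_board: Bystander: green circuit board 90 x 120 mm with parts up to 21 mm high.
- key_fob: Bystander: black key fob 55 x 32 x 12 mm.
- small_bin: Bystander: small black bin 100 x 80 x 50 mm holding brass parts.

How it is judged:
By the outcome, as a careful person would: the job done as asked, in the order asked, and still so for the second after the job is handed in, with the robot touching nothing.
It also fails if it takes over 64 s, if anything falls off the work surface, if the arm or the gripper's body presses on something with over 40 N, if the wrist force passes 120 N, or if a joint passes its speed limit or range.

ROBOT

A 7-joint arm with a two-finger parallel gripper is mounted at the origin on the work surface. World frame = base frame: x ahead of the robot, y to its left, z up, the work surface at z = 0. Lengths are in m, angles in rad, forces in N, time in s.
With the tool pointing down it reaches from about 0.4 to 0.875 m from the base axis. Payload 6.5 kg.
Tool frame: the origin (TCP) lies at the very end of the fingers, on their centre line; the grasp point (between the pads) lies manip.grasp_offset behind it (manip.grasp_offset is the distance from the TCP to the grasp point, in m); z points along the fingers, y is the line along which they close (so a half turn about z gives the same grasp; the last joint's range is limited). The gripper opens to 88 mm and grips with 3 to 60 N. Pads are 18 mm wide; open, the fingers measure 123 mm over their backs; the gripper's body (75 mm by 187 mm) begins 45 mm behind the grasp point.
Start: joints at [1.167, 0.536, -0.004, 1.538, 0.003, 1.067, -0.071], TCP at [0.215, -0.613, 0.239] pointing down, gripper open.
Joint ranges: [-2.7, 2.7], [-0.37, 2.16], [-1.27, 1.26], [0.24, 2.4], [-1.31, 4.45], [0.19, 1.91], [-2.76, 2.76]. Speed limits (rad/s): [2.39, 2.39, 3.14, 3.14, 3.14, 3.14, 3.14].

INTERFACE

Orientations are given as a unit quaternion [x, y, z, w].
In Python, from station import readout, capture, job, manip gives the robot as it stands.
- The arm moves only by the tool arm_command, never from a script. Its arguments are lists of equal length, an entry for each row: "hand": the finger opening in mm, from 0 to 88.1; "offset": the shift along the world's x, y, z in mm, a list of three; "turn": the turn about the world's z in rad. In form: {"hand": [hand, ...], "offset": [[dx, dy, dz], ...], "turn": [turn, ...]}. A call has 1 to 8 rows; each row is the pose to reach, as a shift and turn from the pose commanded when the call began; what a row does not reach only later rows make up. A row lasts 1/12 s, in which the tool goes at most 41.7 mm and 7.16 degrees, less where a joint would pass 70% of its speed; a pose out of reach is approached as far as the arm can. A call with a gripper value outside its range is refused whole. The fingers move at their own pace and stop on an object; "squeeze" is the grip in N (left out, the last holds). Time passes only in rows, so rows that repeat a pose let the fingers close. It gives the time, the measured TCP pose, the force, the opening and the grip force at its end, in the units of the state.
- readout.state(): the state, without advancing time (a new reading comes with each control period).
- capture(name): name is "scene" or "top" or "wrist"; returns a dict with "frame" (480x640x3 uint8, red, green, blue), "camera_matrix" (3x3 intrinsics, pixels), "extrinsics" (4x4, takes a point from camera to world coordinates). Camera axes: x right, y up, looking along -z (the intrinsics and any distortion apply to the point x, -y, -z); pixel columns grow to the right and rows downward; lengths in m; the calibration is good to about 2 mm. The wrist camera is an equidistant fisheye: a pixel r from the principal point sees the ray r / f radians off the axis. A picture is of the moment at which its call begins. There is no depth.
- job.close_job(): hands the job in; it is judged then, once.
The state is a dict: "clock": time; "q": joint angles; "joint_velocities": joint speeds; "joint_efforts": joint torques, N m; "ee_pos": TCP position; "tcp_rot": TCP orientation; "force": force on the tool from outside, world axes, zero at the start; "wrist_torque": the same for the moment, N m; "width": finger opening in m; "grip_force": force on a finger pad.
Only numpy, scipy, OpenCV 4.12 (cv2) and the standard library are available. Lean on these libraries where they do the work, as an engineer would, in place of code of your own. Each camera call takes 0.05 s, during which the arm holds its last target. There are 200 camera calls.

## Working session

There is one attempt and no reset: what is moved stays moved. The work goes in short steps, Python scripts to look and compute and a tool call to move; the robot and the scene stay as the last step left them, time stands still between calls to the robot, and variables do not carry over. Pictures are saved under pics/ and viewed, at most 10 in all, crops included, and the job is handed in when it is done.

Besides the shell and the picture viewer there is one more tool, called after "Request:" by a JSON object that holds its "api" and its "payload". arm_command: Moves the arm, as the interface text tells. Its arguments: {"type":"object","properties":{"hand":{"type":"array"},"offset":{"type":"array"},"turn":{"type":"array"},"squeeze":{"type":"number"}},"required":["hand","offset","turn"]}

```bash
mkdir -p pics; ls
cat > h.py <<'E'
import numpy as np, cv2
from station import readout, capture, job, manip
def shot(cam,name):
    d=capture(cam); cv2.imwrite(f'pics/{name}.png',d['frame'][:,:,::-1]); np.savez(f'pics/{name}.npz',**d); return d
def proj(d,P):
    P=np.atleast_2d(P); E=d['extrinsics']; c=(P-E[:3,3])@E[:3,:3]; K=d['camera_matrix']
    p=np.c_[c[:,0],-c[:,1],-c[:,2]]@K.T; return p[:,:2]/p[:,2:]
def ray(d,uv):
    uv=np.atleast_2d(uv); K=d['camera_matrix'];E=d['extrinsics']
    v=np.c_[uv,np.ones(len(uv))]@np.linalg.inv(K).T
    v=v*[1,-1,-1]; v=v@E[:3,:3].T; return E[:3,3],v/np.linalg.norm(v,axis=1)[:,None]
def onz(d,uv,z):
    o,v=ray(d,uv); return o+v*((z-o[2])/v[:,2])[:,None]
E
python3 - <<'E'
from h import *
s=readout.state()
print({k:np.round(v,4) for k,v in s.items()}, manip.grasp_offset)
for c in('scene','top'):
    d=shot(c,c+'0'); print(d.keys(),d['camera_matrix'],d['extrinsics'].round(3))
E
```

```text
pics
{'clock': np.float64(0.0), 'q': array([ 1.1668,  0.5372, -0.0045,  1.5388,  0.0026,  1.0673, -0.0712]), 'joint_velocities': array([-0.0003,  0.0002, -0.0002,  0.0014, -0.0001, -0.0003, -0.0006]), 'joint_efforts': array([-1.00000e-03, -5.70982e+01,  9.90500e-01, -2.51612e+01,
       -5.63000e-02,  1.80000e-02,  2.00000e-04]), 'ee_pos': array([ 0.2152, -0.6127,  0.2379]), 'tcp_rot': array([ 9.858e-01,  1.682e-01, -2.000e-04, -8.000e-04]), 'force': array([ 0.2411, -0.4214, -0.1941]), 'wrist_torque': array([-0.0495,  0.0118,  0.041 ]), 'grip_force': np.float64(0.0), 'width': np.float64(0.088)} 0.0187
dict_keys(['frame', 'camera_matrix', 'extrinsics']) [[523.56496174   0.         315.19590401]
 [  0.         523.56496174 240.33581537]
 [  0.           0.           1.        ]] [[ 0.106 -0.551  0.828  1.836]
 [ 0.994  0.062 -0.086 -0.129]
 [-0.004  0.832  0.554  0.934]
 [ 0.     0.     0.     1.   ]]
dict_keys(['frame', 'camera_matrix', 'extrinsics']) [[540.29776015   0.         312.16553484]
 [  0.         540.29776015 235.5037473 ]
 [  0.           0.           1.        ]] [[-0.014  0.991 -0.132  0.443]
 [-1.    -0.014  0.    -0.002]
 [-0.002  0.132  0.991  1.266]
 [ 0.     0.     0.     1.   ]]
```

View pics/scene0.png

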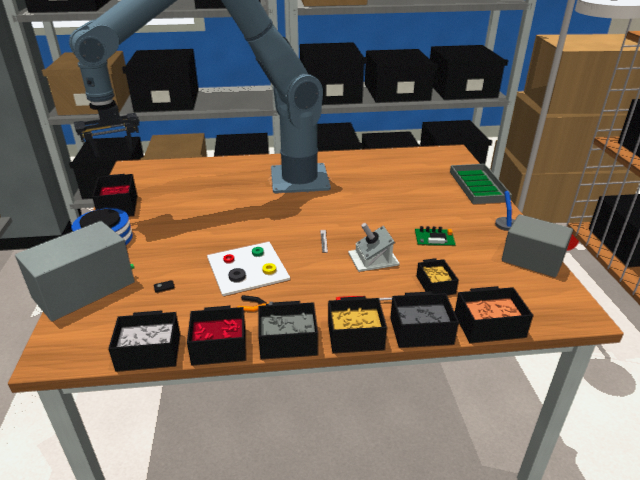

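View pics/top0.png

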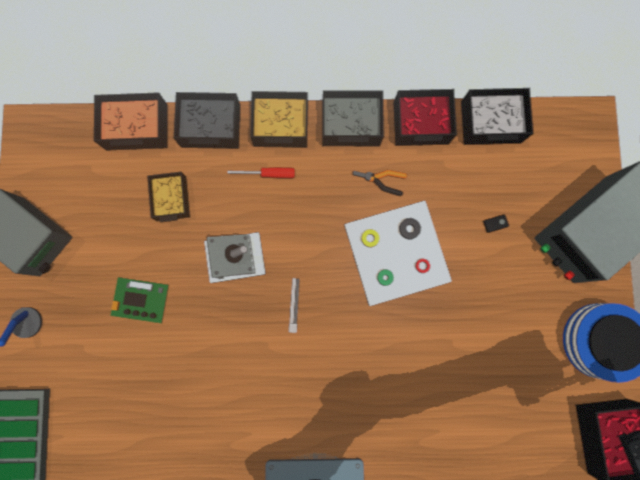

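Run:
```python
from h import *
d=dict(np.load('pics/top0.npz')); f=d['frame']; hsv=cv2.cvtColor(f,cv2.COLOR_RGB2HSV)
# rings, rough centres
roi=np.zeros((480,640),np.uint8); roi[195:310,340:460]=1
H,S,V=[hsv[...,i].astype(int) for i in range(3)]
m={'grey':(V<110)&(S<80),'yellow':(H>20)&(H<35)&(S>130),'red':((H<8)|(H>172))&(S>130),'green':(H>45)&(H<90)&(S>100)}
for k,z in zip(m,(.02,.019,.018,.019)):
    mm=(m[k]&(roi>0)).astype(np.uint8); c,_=cv2.findContours(mm,cv2.RETR_EXTERNAL,cv2.CHAIN_APPROX_NONE)
    c=max(c,key=cv2.contourArea); (u,v),r=cv2.minEnclosingCircle(c)
    print(k,u,v,r,onz(d,[u,v],z).round(4))
a=cv2.resize(f[220:290,190:280],(800,600)[:1]*1+(600,)[:0] if 0 else (771,600),interpolation=cv2.INTER_CUBIC)
s=dict(np.load('pics/scene0.npz'))['frame'][215:275,335:415]
a=cv2.resize(f[225:285,195:275],(400,300),interpolation=cv2.INTER_CUBIC); b=cv2.resize(s,(400,300),interpolation=cv2.INTER_CUBIC)
cv2.imwrite('pics/jig.png',np.hstack([a,b])[:,:,::-1])
```

```text
grey 409.1725769042969 228.42477416992188 10.457656860351562 [[ 0.6222 -0.2283  0.02  ]]
yellow 369.8571472167969 237.85714721679688 8.144213676452637 [[ 0.6015 -0.1363  0.019 ]]
red 422.31158447265625 265.2246398925781 6.692286968231201 [[ 0.5361 -0.2558  0.018 ]]
green 385.0 277.0 7.280210018157959 [[ 0.5101 -0.1686  0.019 ]]
```

View pics/jig.png

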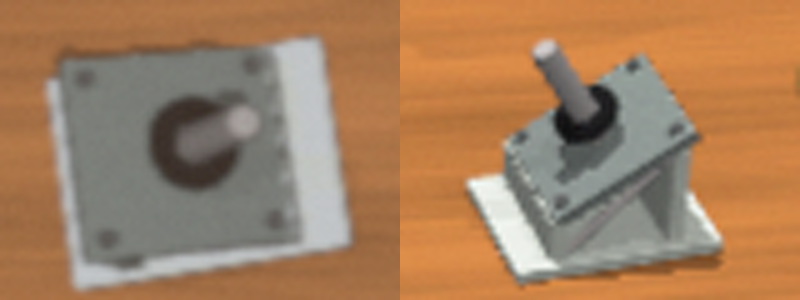

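Top view: rings are on the pad (grey (409,228), yellow (370,238), red (422,265), green (385,277)). Post tip is at about (243,249) in top and (364,224) in scene, with the jig yawed by about 98°. I'll move over the pad and turn the closing axis square to the lean plane.

Request:
{"api": "arm_command", "payload": {"hand": [88,88,88,88,88,88,88,88], "offset": [[25,28.5,0],[50,57,0],[75,85.5,0],[100,114,0],[125,142.5,0],[150,171,0],[175,199.5,0],[200,228,0]], "turn": [0.12,0.24,0.36,0.48,0.6,0.72,0.84,0.96]}}

```text
clock: 0.77
ee_pos: [0.4161, -0.3836, 0.2385]
tcp_rot: [0.795, 0.607, -0.0, -0.0]
force: [0.5, -0.5, -0.1]
width: 0.0876
grip_force: 0.0
```

Request:
{"api": "arm_command", "payload": {"hand": [88,88,88,88,88,88,88,88], "offset": [[25,30,0],[50,60,0],[75,90,0],[100,120,0],[125,150,0],[160,180,0],[160,180,0],[160,180,0]], "turn": [0.1,0.2,0.3,0.41,0.41,0.41,0.41,0.41]}}

```text
clock: 1.43
ee_pos: [0.5771, -0.2017, 0.2383]
tcp_rot: [0.655, 0.756, 0.001, -0.0]
force: [-0.5, -0.9, -0.2]
width: 0.088
grip_force: 0.0
```

Run:
```python
from h import *
s=readout.state(); print(s['clock'],s['ee_pos'],s['tcp_rot'],s['q'],s['force'])
d=shot('wrist','w1'); print(d['camera_matrix'],d['extrinsics'].round(3))
```

```text
1.4333 [ 0.57709374 -0.20171472  0.23829684] [ 6.54914999e-01  7.55701916e-01  8.54955939e-04 -4.77089110e-04] [ 0.57567999  0.50888945 -0.43427816  1.6263362   0.23512325  1.05870429
  0.21665172] [-0.5276856  -0.87221532 -0.19578515]
[[371.64829954   0.         315.38480831]
 [  0.         371.64829954 239.75239837]
 [  0.           0.           1.        ]] [[ 0.99  -0.134 -0.047  0.565]
 [ 0.142  0.937  0.318 -0.117]
 [ 0.001 -0.322  0.947  0.383]
 [ 0.     0.     0.     1.   ]]
```

View pics/w1.png

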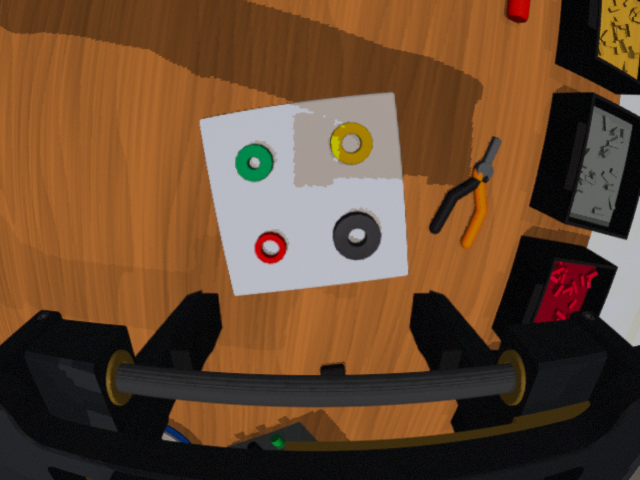

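Wrist view: grey (357,235), yellow (352,143), red (271,248), green (255,162); all four are clear of obstacles. I'll measure their centres with the fisheye model, and triangulate the post.

```bash
cat >> h.py <<'E'
def wray(d,uv):
    uv=np.atleast_2d(uv).astype(float); K=d['camera_matrix']; p=(uv-K[:2,2])/K[0,0]; r=np.linalg.norm(p,axis=1)
    v=np.c_[p*(np.sin(r)/np.maximum(r,1e-9))[:,None],np.cos(r)]*[1,-1,-1]
    E=d['extrinsics']; return E[:3,3],v@E[:3,:3].T
def wonz(d,uv,z):
    o,v=wray(d,uv); return o+v*((z-o[2])/v[:,2])[:,None]
def masks(f):
    H,S,V=[cv2.cvtColor(f,cv2.COLOR_RGB2HSV)[...,i].astype(int) for i in range(3)]
    return {'grey':(V<100)&(S<80),'yellow':(H>20)&(H<35)&(S>130),'red':((H<8)|(H>172))&(S>130),'green':(H>45)&(H<90)&(S>100)}
def ring(d,k,z,near,rad=35):
    m=masks(d['frame'])[k].astype(np.uint8); r=np.zeros_like(m); cv2.circle(r,tuple(int(x) for x in near),rad,1,-1)
    c,_=cv2.findContours(m*r,cv2.RETR_EXTERNAL,cv2.CHAIN_APPROX_NONE); c=max(c,key=cv2.contourArea)[:,0]
    P=wonz(d,c,z)[:,:2].astype(np.float32)*1000; e=cv2.fitEllipse(P); return np.array(e[0]),np.array(e[1])
def tri(rays):
    A=sum(np.eye(3)-np.outer(v,v) for o,v in rays); b=sum((np.eye(3)-np.outer(v,v))@o for o,v in rays); return np.linalg.solve(A,b)
E
python3 - <<'E'
from h import *
d=dict(np.load('pics/w1.npz'))
for k,z,n in(('grey',.02,(357,235)),('yellow',.019,(352,143)),('red',.018,(271,248)),('green',.019,(255,162))): print(k,*ring(d,k,z,n))
t=dict(np.load('pics/top0.npz'));s=dict(np.load('pics/scene0.npz'))
for a,b in(((240,121),(545-400,47)),):
    r1=ray(t,(np.array(a)+.5)/5-.5+[195,225]); r2=ray(s,(np.array(b)+.5)/5-.5+[335,215])
    P=tri([(r1[0],r1[1][0]),(r2[0],r2[1][0])]); print('tip',P,proj(t,P),proj(s,P))
for c in((75,287),(350,245),(322,38)): print('base',onz(t,(np.array(c)+.5)/5-.5+[195,225],.01))
E
```

```text
grey [ 624.27746582 -229.14649963] [48.61768723 52.31625748]
yellow [ 603.20379639 -136.49714661] [40.3904953  40.83737183]
red [ 537.05316162 -255.87149048] [31.95191956 34.77796936]
green [ 511.08175659 -168.62789917] [36.05522156 36.91490173]
tip [0.5676494  0.14470253 0.13134418] [[242.83048504 248.82830112]] [[363.76747884 223.98087019]]
base [[0.50468642 0.23721729 0.01      ]]
base [[0.52236488 0.10961467 0.01      ]]
base [[0.61967444 0.12253098 0.01      ]]
```

Request:
{"api": "arm_command", "payload": {"hand": [88,88,88,88,88,88,88,88], "offset": [[15,-9,-25],[31,-18,-55],[46,-27,-90],[46,-27,-125],[46,-27,-150],[46,-27,-165],[46,-27,-165],[46,-27,-165]], "turn": [0,0,0,0,0,0,0,0], "squeeze": 12}}

```text
clock: 2.15
ee_pos: [0.6207, -0.2336, 0.074]
tcp_rot: [0.658, 0.753, -0.0, -0.0]
force: [0.6, 0.5, 0.9]
width: 0.0879
grip_force: 0.0
```

Run:
```python
from h import *
s=readout.state(); print(s['clock'],s['ee_pos'],s['tcp_rot'],s['joint_velocities'].round(3))
d=shot('wrist','w2')
K=d['camera_matrix'];E=d['extrinsics']
c=(np.array([s['ee_pos'],[.6235,-.229,.028]])-E[:3,3])@E[:3,:3]*[1,-1,-1]
for p in c:
    th=np.arctan2(np.hypot(*p[:2]),p[2]); print(K[:2,2]+K[0,0]*th*p[:2]/np.hypot(*p[:2]))
cv2.imwrite('pics/w2c.png',d['frame'][:,:,::-1])
```

```text
2.15 [ 0.62067789 -0.23356383  0.07396728] [ 6.57599929e-01  7.53367193e-01 -4.33568582e-04 -1.33492858e-04] [-0.006 -0.036 -0.018 -0.028 -0.003  0.    -0.003]
[315.14665766 315.48301611]
[321.32343487 267.06095437]
```

View pics/w2c.png

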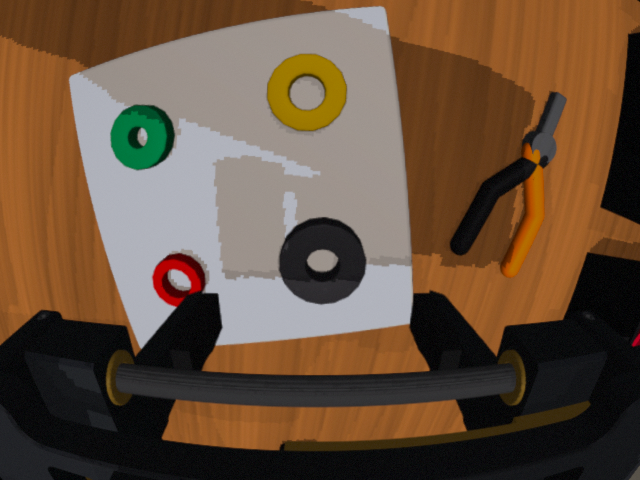

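Run:
```python
from h import *
d=dict(np.load('pics/w2.npz'))
for k,z,n,r in(('grey',.02,(322,261),55),('yellow',.019,(307,92),50),('red',.018,(180,278),40)): print(k,*ring(d,k,z,n,r))
print(wonz(d,[[460,250],[510,272]],.01))
```

```text
grey [ 624.03216553 -229.35501099] [49.92642975 53.8672905 ]
yellow [ 602.61450195 -135.78842163] [41.29854965 41.4522438 ]
red [ 536.27557373 -254.61804199] [30.48114204 39.11600113]
[[ 0.71037679 -0.21402365  0.01      ]
 [ 0.7529193  -0.22466168  0.01      ]]
```

Grey sits at (624,-229) mm, consistent across views. Descend and grip.

Request:
{"api": "arm_command", "payload": {"hand": [68,68,68,68,68,48,46,46], "offset": [[3,2.7,-15],[3,2.7,-35],[3,2.7,-50],[3,2.7,-58],[3,2.7,-60],[3,2.7,-60],[3,2.7,-60],[3,2.7,-60]], "turn": [0,0,0,0,0,0,0,0], "squeeze": 12}}

```text
clock: 2.87
ee_pos: [0.6249, -0.2298, 0.0144]
tcp_rot: [0.657, 0.754, 0.0, 0.001]
force: [-0.1, 0.1, -0.6]
width: 0.0505
grip_force: 12.5
```

Request:
{"api": "arm_command", "payload": {"hand": [46,46,46,46,46,46,46], "offset": [[0,0,0],[0,0,3],[0,0,10],[0,0,25],[0,0,45],[0,0,60],[0,0,60]], "turn": [0,0,0,0,0,0,0]}}

```text
clock: 3.45
ee_pos: [0.6272, -0.2303, 0.0785]
tcp_rot: [0.657, 0.754, 0.001, 0.003]
force: [1.7, -0.4, -0.6]
width: 0.0503
grip_force: 12.0
```

Run:
```python
from h import *
s=readout.state(); print(s['clock'],s['ee_pos'],s['tcp_rot'],s['width'],s['grip_force'],s['force'])
```

```text
3.45 [ 0.62723563 -0.2302682   0.07845025] [0.6571202  0.75377773 0.00144031 0.0031778 ] 0.05032612392507815 11.999619425623678 [ 1.69515148 -0.35164103 -0.62542832]
```

Request:
{"api": "arm_command", "payload": {"hand": [46,46,46,46,46,46,46,46], "offset": [[0,5,25],[-3,25,50],[-8,55,80],[-14,90,105],[-20,125,116],[-26,160,116],[-32,195,116],[-38,230,116]], "turn": [0,0,0,0,0,0,0,0], "squeeze": 12}}

```text
clock: 4.12
ee_pos: [0.5859, 0.0019, 0.1902]
tcp_rot: [0.657, 0.754, 0.0, 0.0]
force: [-0.5, -0.7, -2.0]
width: 0.0504
grip_force: 12.0
```

Request:
{"api": "arm_command", "payload": {"hand": [46,46,46,46,46,46,46,46], "offset": [[-4,35,0],[-8,65,0],[-12,95,0],[-15,115,0],[-16,126,0],[-16,128,0],[-16,128,0],[-16,128,0]], "turn": [0,0,0,0,0,0,0,0]}}

```text
clock: 4.78
ee_pos: [0.5708, 0.1262, 0.1895]
tcp_rot: [0.658, 0.753, -0.001, 0.0]
force: [0.3, 0.1, -2.2]
width: 0.0503
grip_force: 12.0
```

Run:
```python
from h import *
s=readout.state(); print(s['clock'],s['ee_pos'],s['tcp_rot'],s['width'],s['grip_force'],s['force'],s['q'])
d=shot('wrist','w3')
```

```text
4.7833 [0.57083873 0.12623613 0.18946494] [ 6.57885841e-01  7.53117299e-01 -6.06917565e-04  4.30425484e-04] 0.05025107341522995 11.999529372551478 [ 0.32593118  0.10226782 -2.1652079 ] [ 0.05021768  0.52768926 -0.46685582  1.7387301   0.28540445  0.94341623
 -0.39642003]
```

View pics/w3.png

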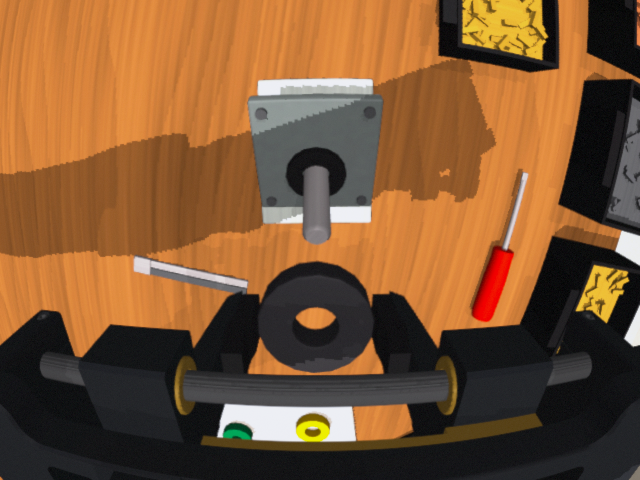

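Wrist view: the grey ring is held level between the fingers (hole near (316,325)). The post runs straight down the image from the black carriage (315,172) to its tip near (316,234), so lateral alignment looks good. Measuring the tip next.

Run:
```python
from h import *
d=dict(np.load('pics/w3.npz')); f=d['frame'].astype(int)
print([ (v,tuple(f[v,316])) for v in range(214,248,2)])
g=(f.max(2)-f.min(2)<25)&(f.mean(2)>60)
for v in (185,195,210,220,228,232,236,240): 
    u=np.where(g[v,295:340])[0]+295; print(v,u.min(),u.max(),end=' | ')
m=np.zeros(g.shape,bool); m[195:250,295:340]=g[195:250,295:340]
print(np.where(m.any(1))[0].max())
for uv in ((316,232),(316,234)): print(wonz(d,uv,.1313))
# ring in hand: hole & outer
dark=(f.max(2)<75); 
hole=((f[...,0]>90)&(f[...,0]-f[...,2]>40)).astype(np.uint8); r=np.zeros_like(hole); r[295:350,285:345]=1
c,_=cv2.findContours(hole*r,cv2.RETR_EXTERNAL,cv2.CHAIN_APPROX_NONE); c=max(c,key=cv2.contourArea); print(cv2.boundingRect(c),cv2.fitEllipse(c))
o,v=wray(d,[[316,325]]);print('cam',o)
P=wonz(d,c[:,0],.1885+.016); print(P.min(0),P.max(0))
P=wonz(d,c[:,0],.1885); print(P.min(0),P.max(0))
```

```text
[(214, (np.int64(122), np.int64(115), np.int64(118))), (216, (np.int64(122), np.int64(116), np.int64(118))), (218, (np.int64(121), np.int64(115), np.int64(118))), (220, (np.int64(121), np.int64(116), np.int64(117))), (222, (np.int64(122), np.int64(116), np.int64(118))), (224, (np.int64(124), np.int64(118), np.int64(119))), (226, (np.int64(138), np.int64(130), np.int64(134))), (228, (np.int64(154), np.int64(146), np.int64(148))), (230, (np.int64(143), np.int64(136), np.int64(139))), (232, (np.int64(133), np.int64(126), np.int64(128))), (234, (np.int64(132), np.int64(126), np.int64(128))), (236, (np.int64(129), np.int64(123), np.int64(125))), (238, (np.int64(133), np.int64(126), np.int64(129))), (240, (np.int64(133), np.int64(126), np.int64(129))), (242, (np.int64(132), np.int64(125), np.int64(127))), (244, (np.int64(167), np.int64(126), np.int64(107))), (246, (np.int64(210), np.int64(127), np.int64(57)))]
185 304 328 | 195 295 339 | 210 295 339 | 220 295 339 | 228 303 329 | 232 303 329 | 236 304 329 | 240 308 325 | 243
[[0.56856311 0.14679093 0.1313    ]]
[[0.56872594 0.14559574 0.1313    ]]
(296, 307, 40, 23) ((315.26025390625, 317.6705627441406), (21.184297561645508, 37.74385070800781), 89.54325866699219)
cam [0.55937771 0.21117606 0.33421326]
[0.56200132 0.12850922 0.2045    ] [0.57780044 0.1391465  0.2045    ]
[0.56232493 0.11831235 0.1885    ] [0.58007286 0.13026173 0.1885    ]
```

Request:
{"api": "arm_command", "payload": {"hand": [46,46,46,46,46,46,46,46], "offset": [[0,0,-20],[0,0,-40],[0,0,-49],[0,0,-52],[0,0,-54],[0,0,-56],[0,0,-58],[0,0,-58]], "turn": [0,0,0,0,0,0,0,0], "squeeze": 12}}

```text
clock: 5.5
ee_pos: [0.5714, 0.1278, 0.1325]
tcp_rot: [0.657, 0.754, 0.0, 0.001]
force: [0.4, -2.4, 1.6]
width: 0.0503
grip_force: 12.0
```

Request:
{"api": "arm_command", "payload": {"hand": [46,46,46,46,46,46], "offset": [[0,0,-1.5],[0,0,-3],[0,0,-4.5],[0,0,-6],[0,0,-6],[0,0,-6]], "turn": [0,0,0,0,0,0]}}

```text
clock: 6.0
ee_pos: [0.5708, 0.1283, 0.1258]
tcp_rot: [0.657, 0.754, 0.0, 0.0]
force: [2.8, -3.9, 1.6]
width: 0.0504
grip_force: 12.0
```

Run:
```python
from h import *
s=readout.state(); print(s['clock'],s['ee_pos'],s['width'],s['grip_force'],s['force'])
d=shot('wrist','w4')
cv2.imwrite('pics/w4c.png',cv2.resize(d['frame'][130:430,180:460,::-1],None,fx=2,fy=2))
```

```text
6.0 [0.57081525 0.12830009 0.1257636 ] 0.050350082566292774 12.002474914770573 [ 2.84745229 -3.89166401  1.55653973]
```

View pics/w4c.png

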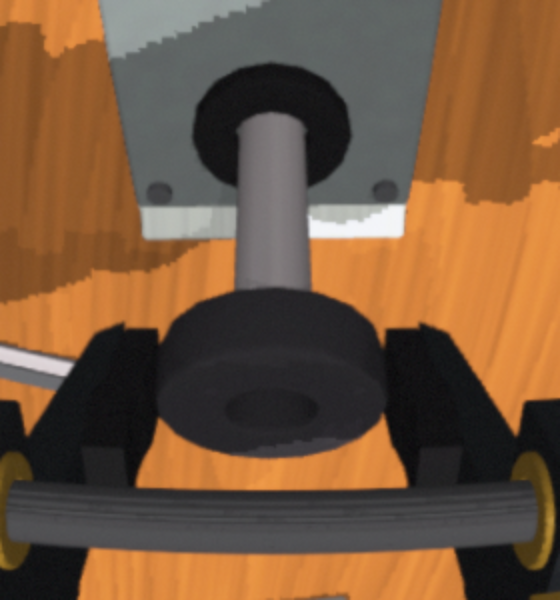

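The ring has pivoted to lie flush against the post's sloped tip. Now lift along the axis, slide coaxial, and start threading gently.

Request:
{"api": "arm_command", "payload": {"hand": [46,46,46,46,46,46,46,46], "offset": [[0.1,-1,1.8],[0.3,-2,3.5],[0,1,5.2],[-0.4,4,7],[-0.8,7,8.8],[-1,9.4,10.1],[-1,9.4,10.1],[-1,9.4,10.1]], "turn": [0,0,0,0,0,0,0,0], "squeeze": 12}}

```text
clock: 6.72
ee_pos: [0.5693, 0.1383, 0.1359]
tcp_rot: [0.657, 0.754, 0.0, -0.0]
force: [-0.3, -0.7, -1.4]
width: 0.0503
grip_force: 12.0
```

Run:
```python
from h import *
s=readout.state(); print(s['clock'],s['ee_pos'],s['width'],s['force'])
d=shot('wrist','w5')
cv2.imwrite('pics/w5c.png',cv2.resize(d['frame'][150:400,180:460,::-1],None,fx=2,fy=2))
```

```text
6.7167 [0.56932352 0.13826894 0.13588393] 0.05033890309063177 [-0.29882389 -0.74073084 -1.36173371]
```

View pics/w5c.png

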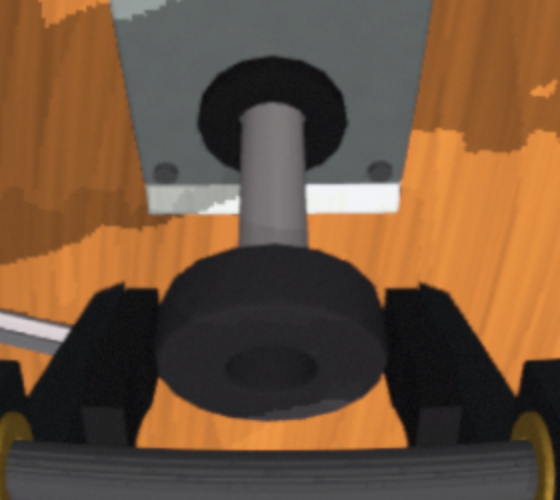

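Wrist crop: the ring is tilted and in line with the post (centred near crop column 272, matching the post). Threading in small steps while watching force.

Request:
{"api": "arm_command", "payload": {"hand": [46,46,46,46,46,46,46], "offset": [[-0.1,1,-1.7],[-0.3,2,-3.5],[-0.4,2.7,-4.8],[-0.5,3.5,-6.1],[-0.6,4.2,-7.4],[-0.7,5,-8.7],[-0.7,5,-8.7]], "turn": [0,0,0,0,0,0,0]}}

```text
clock: 7.35
ee_pos: [0.5686, 0.143, 0.1268]
tcp_rot: [0.657, 0.754, -0.0, -0.0]
force: [-0.2, -0.8, -1.3]
width: 0.0504
grip_force: 12.0
```

Request:
{"api": "arm_command", "payload": {"hand": [46,46,46,46,46,46,46,46], "offset": [[-0.1,1,-1.7],[-0.3,2,-3.5],[-0.4,3,-5.2],[-0.5,4,-7],[-0.7,5,-8.7],[-0.8,6,-10.4],[-0.9,7,-12.2],[-0.9,7,-12.2]], "turn": [0,0,0,0,0,0,0,0]}}

```text
clock: 8.02
ee_pos: [0.5678, 0.1496, 0.1145]
tcp_rot: [0.657, 0.754, -0.0, 0.0]
force: [1.2, -2.2, -2.6]
width: 0.0506
grip_force: 12.0
```

Run:
```python
from h import *
s=readout.state(); print(s['clock'],s['ee_pos'],s['width'],s['force'],s['wrist_torque'])
d=shot('wrist','w6')
cv2.imwrite('pics/w6c.png',cv2.resize(d['frame'][150:400,180:460,::-1],None,fx=2,fy=2))
```

```text
8.0167 [0.56782226 0.14957647 0.11448199] 0.050556377175455344 [ 1.23798534 -2.20102078 -2.6442961 ] [-0.41905031 -0.3342328   0.05554334]
```

View pics/w6c.png

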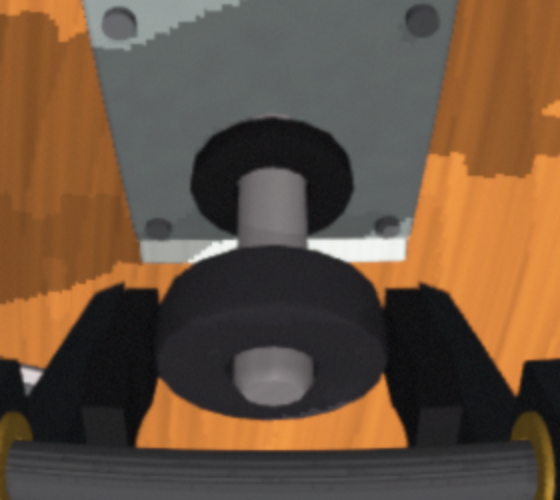

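Threaded: the post tip protrudes through the hole (crop (273,372)) and forces are low. Continue down to the carriage.

Request:
{"api": "arm_command", "payload": {"hand": [46,46,46,46,46,46,46,46], "offset": [[-0.3,2,-3.5],[-0.5,4,-7],[-0.8,6,-10.4],[-1.1,8,-13.9],[-1.4,10,-17.3],[-1.6,12,-20.8],[-1.9,13.9,-24.2],[-1.9,13.9,-24.2]], "turn": [0,0,0,0,0,0,0,0]}}

```text
clock: 8.73
ee_pos: [0.5657, 0.1639, 0.0899]
tcp_rot: [0.657, 0.754, -0.0, -0.0]
force: [3.0, -4.0, -4.9]
width: 0.05
grip_force: 12.0
```

Request:
{"api": "arm_command", "payload": {"hand": [46,46,46,46], "offset": [[-0.1,1,-1.7],[-0.3,2,-3.5],[-0.4,2.7,-4.8],[-0.4,2.7,-4.8]], "turn": [0,0,0,0]}}

```text
clock: 9.07
ee_pos: [0.5655, 0.1663, 0.0857]
tcp_rot: [0.657, 0.754, -0.0, 0.0]
force: [2.3, -4.1, -3.3]
width: 0.0506
grip_force: 12.0
```

Request:
{"api": "arm_command", "payload": {"hand": [60,76,76,76,76,76,76,76], "offset": [[0,0,0],[0,0,0],[0,0,0],[0,0,5],[0,0,30],[0,0,65],[0,0,100],[0,0,105]], "turn": [0,0,0,0,0,0,0,0]}}

```text
clock: 9.73
ee_pos: [0.5685, 0.1687, 0.1974]
tcp_rot: [0.657, 0.754, 0.004, 0.002]
force: [0.6, 0.5, 0.2]
width: 0.0761
grip_force: 0.0
```

Request:
{"api": "arm_command", "payload": {"hand": [76,76,76,70,66,62,62,62], "offset": [[4.7,-38,0],[9.5,-76,0],[14.2,-114,0],[19,-152,0],[23.7,-190,0],[28.5,-228,0],[33.2,-266,0],[37.9,-303,0]], "turn": [0,0,0,0,0,0,0,0]}}

```text
clock: 10.4
ee_pos: [0.6035, -0.1382, 0.1913]
tcp_rot: [0.657, 0.754, 0.0, 0.0]
force: [0.3, 0.2, -0.5]
width: 0.0621
grip_force: 0.0
```

Request:
{"api": "arm_command", "payload": {"hand": [62,62,62,62,62,62], "offset": [[0,0,-35],[0,0,-70],[0,0,-105],[0,0,-125],[0,0,-130],[0,0,-130]], "turn": [0,0,0,0,0,0]}}

```text
clock: 10.9
ee_pos: [0.6025, -0.1358, 0.0598]
tcp_rot: [0.657, 0.754, -0.0, -0.001]
force: [0.8, 0.5, 0.8]
width: 0.0617
grip_force: 0.0
```

Run:
```python
from h import *
s=readout.state(); print(s['clock'],s['ee_pos'],s['tcp_rot'],s['width'],s['force'])
d=shot('wrist','w7'); m=masks(d['frame'])['yellow'].astype(np.uint8); m[:150]=0;m[:,:200]=0;m[:,440:]=0
c,_=cv2.findContours(m,cv2.RETR_EXTERNAL,cv2.CHAIN_APPROX_NONE); c=max(c,key=cv2.contourArea)
print(cv2.boundingRect(c)); print(cv2.fitEllipse(wonz(d,c[:,0],.019)[:,:2].astype(np.float32)*1000))
t=shot('top','top1'); f=t['frame']; cv2.imwrite('pics/x.png',f)
g=f[225:285,195:275].astype(int).max(2); print((g<75).sum())
```

```text
10.9 [ 0.60254171 -0.13584317  0.05976942] [ 6.56838777e-01  7.54029877e-01 -4.12976327e-04 -1.26300060e-03] 0.06168478176216382 [0.83250504 0.50271884 0.76072243]
(278, 240, 76, 75)
((602.8818969726562, -136.5357666015625), (41.182098388671875, 45.194610595703125), 8.813629150390625)
18
```

Request:
{"api": "arm_command", "payload": {"hand": [62,62,62,62,40,38,38,38], "offset": [[0,0,-20],[0,0,-36],[0,0,-43.4],[0,0,-43.4],[0,0,-43.4],[0,0,-43.4],[0,0,-43.4],[0,0,-43.4]], "turn": [0,0,0,0,0,0,0,0], "squeeze": 12}}

```text
clock: 11.67
ee_pos: [0.6042, -0.1367, 0.0187]
tcp_rot: [0.657, 0.754, 0.0, 0.001]
force: [0.3, -0.3, 4.8]
width: 0.0416
grip_force: 12.0
```

Request:
{"api": "arm_command", "payload": {"hand": [38,38,38,38,38,38,38,38], "offset": [[0,0,3],[0,0,15],[0,0,40],[-1,10,75],[-4,35,110],[-8,70,145],[-12.5,105,165],[-17,140,172.7]], "turn": [0,0,0,0,0,0,0,0]}}

```text
clock: 12.33
ee_pos: [0.5881, 0.0014, 0.194]
tcp_rot: [0.658, 0.753, 0.001, 0.002]
force: [0.1, -0.0, -1.1]
width: 0.0412
grip_force: 12.0
```

Request:
{"api": "arm_command", "payload": {"hand": [38,38,38,38,38,38,38,38], "offset": [[-4.2,35,0],[-8.5,70,0],[-12.5,100,0],[-15,120,0],[-15.2,124.9,0],[-15.2,124.9,-15],[-15.2,124.9,-35],[-15.2,124.9,-40]], "turn": [0,0,0,0,0,0,0,0]}}

```text
clock: 13.0
ee_pos: [0.5702, 0.1246, 0.1478]
tcp_rot: [0.657, 0.754, -0.002, -0.001]
force: [-0.0, -0.8, -1.0]
width: 0.0413
grip_force: 12.0
```

Run:
```python
from h import *
s=readout.state(); print(s['clock'],s['ee_pos'],s['tcp_rot'],s['width'],s['force'])
d=shot('wrist','w8'); f=d['frame']; m=masks(f)['yellow'].astype(np.uint8); r=np.zeros_like(m); r[240:400,230:400]=1
c,_=cv2.findContours(m*r,cv2.RETR_EXTERNAL,cv2.CHAIN_APPROX_NONE); c=max(c,key=cv2.contourArea)
print(cv2.boundingRect(c)); z=s['ee_pos'][2]-.0053+.007; print(cv2.fitEllipse(wonz(d,c[:,0],z)[:,:2].astype(np.float32)*1000))
fi=f.astype(int); print([(v,fi[v,316].tolist()) for v in range(196,270,4)])
for v in (200,210,220,230,240,250): print(v,''.join('%4d'%x for x in fi[v,290:345:3].mean(1)))
```

```text
13.0 [0.57022744 0.12463882 0.14782051] [ 6.57310877e-01  7.53617405e-01 -1.70561587e-03 -5.54803989e-04] 0.04128615911889379 [-0.03049036 -0.77908926 -0.99548287]
(268, 267, 96, 91)
((570.1429443359375, 125.66094970703125), (42.08382034301758, 46.74029541015625), 7.987768173217773)
[(196, [115, 109, 112]), (200, [115, 109, 111]), (204, [114, 109, 109]), (208, [113, 108, 110]), (212, [114, 109, 109]), (216, [115, 110, 111]), (220, [112, 108, 109]), (224, [114, 110, 110]), (228, [115, 110, 111]), (232, [114, 109, 111]), (236, [114, 108, 111]), (240, [114, 109, 111]), (244, [113, 108, 110]), (248, [121, 116, 118]), (252, [144, 136, 139]), (256, [131, 124, 127]), (260, [126, 121, 124]), (264, [116, 111, 112]), (268, [114, 87, 0])]
200   38  37  39  35  42  87 101 106 110 114 117 113 111 105  85  33  38  37  38
210   39  37  38  40  53  91 100 108 109 113 118 114 111 104  91  36  38  38  39
220   36  39  37  37  59  93 104 109 110 113 115 112 110 105  93  45  38  39  40
230  139  96  39  34  64  95 104 110 109 112 118 114 111 104  93  51  39  75 189
240  127 132 132 131  88  95 104 109 111 113 115 114 111 104  94 101 144 143 142
250  132 134 135 127  84  95 110 120 122 134 138 130 121 111  96  87 138 132 138
```

Request:
{"api": "arm_command", "payload": {"hand": [38,38,38,38,38,38,38,38], "offset": [[0,0,-5],[0,0,-9],[0,0,-11],[0,0,-13],[0,0,-15],[0,0,-17],[0,0,-19],[0,0,-20]], "turn": [0,0,0,0,0,0,0,0]}}

```text
clock: 13.72
ee_pos: [0.5719, 0.1262, 0.1297]
tcp_rot: [0.657, 0.754, 0.0, 0.0]
force: [1.2, -2.6, 1.6]
width: 0.0412
grip_force: 12.0
```

Request:
{"api": "arm_command", "payload": {"hand": [38,38,38], "offset": [[0,0,-1.2],[0,0,-1.2],[0,0,-1.2]], "turn": [0,0,0]}}

```text
clock: 13.97
ee_pos: [0.5719, 0.1263, 0.1286]
tcp_rot: [0.657, 0.754, 0.0, 0.0]
force: [3.0, -1.8, 2.1]
width: 0.0416
grip_force: 12.0
```

Run:
```python
from h import *
s=readout.state(); print(s['clock'],s['ee_pos'],s['tcp_rot'],s['width'],s['force'])
d=shot('wrist','w9'); f=d['frame']; m=masks(f)['yellow'].astype(np.uint8); r=np.zeros_like(m); r[220:400,230:400]=1; m*=r
c,_=cv2.findContours(m,cv2.RETR_CCOMP,cv2.CHAIN_APPROX_NONE)
for k in c:
    if cv2.contourArea(k)>80: print(cv2.boundingRect(k),cv2.fitEllipse(k))
V=cv2.cvtColor(f,cv2.COLOR_RGB2HSV)[...,2]; print([(v,int(V[v,316]),int(m[v,316])) for v in range(230,400,6)])
```

```text
13.9667 [0.57192506 0.12632115 0.12864816] [6.57084955e-01 7.53816410e-01 2.99880755e-04 3.04600225e-04] 0.04157964085418042 [ 3.04167608 -1.78293594  2.12927527]
(267, 276, 97, 68) ((314.7148742675781, 309.6119384765625), (68.40052795410156, 98.77945709228516), 86.62296295166016)
[(230, 122, 0), (236, 122, 0), (242, 124, 0), (248, 122, 0), (254, 122, 0), (260, 122, 0), (266, 124, 0), (272, 156, 0), (278, 171, 1), (284, 177, 1), (290, 176, 1), (296, 179, 1), (302, 200, 1), (308, 172, 1), (314, 163, 1), (320, 161, 1), (326, 161, 1), (332, 169, 1), (338, 172, 1), (344, 227, 0), (350, 227, 0), (356, 226, 0), (362, 228, 0), (368, 228, 0), (374, 219, 0), (380, 53, 0), (386, 64, 0), (392, 72, 0), (398, 80, 0)]
```

Request:
{"api": "arm_command", "payload": {"hand": [38,38,38,38], "offset": [[0,0,-0.6],[0,0,-1.2],[0,0,-1.4],[0,0,-1.4]], "turn": [0,0,0,0]}}

```text
clock: 14.35
ee_pos: [0.5719, 0.1264, 0.1272]
tcp_rot: [0.657, 0.754, 0.0, 0.0]
force: [3.8, -3.4, 4.6]
width: 0.0412
grip_force: 12.0
```

Request:
{"api": "arm_command", "payload": {"hand": [38,38,38,38,38,38,38,38], "offset": [[0.1,-1,1.8],[0.3,-2,3.5],[-0.1,1,5.2],[-0.7,4,7],[-1.2,7,8.8],[-1.9,11,11.1],[-1.9,11,11.1],[-1.9,11,11.1]], "turn": [0,0,0,0,0,0,0,0]}}

```text
clock: 15.02
ee_pos: [0.5695, 0.138, 0.1383]
tcp_rot: [0.657, 0.754, 0.0, -0.0]
force: [-0.1, -0.4, -0.6]
width: 0.0413
grip_force: 11.9
```

Run:
```python
from h import *
s=readout.state(); print(s['clock'],s['ee_pos'],s['width'],s['force'])
d=shot('wrist','w10'); f=d['frame']; m=masks(f)['yellow'].astype(np.uint8); r=np.zeros_like(m); r[200:400,230:400]=1; m*=r
c,_=cv2.findContours(m,cv2.RETR_EXTERNAL,cv2.CHAIN_APPROX_NONE)
k=max(c,key=cv2.contourArea); print(cv2.boundingRect(k),cv2.fitEllipse(k))
fi=f.astype(int).mean(2)
for v in (220,230,240,250): row=fi[v,280:350]; print(v,''.join('%4d'%x for x in row[::3]))
```

```text
15.0167 [0.56947246 0.13800347 0.13832593] 0.04130623191273477 [-0.08711746 -0.4121683  -0.5785418 ]
(267, 277, 98, 65) ((314.6882629394531, 309.5554504394531), (65.59931182861328, 99.23828887939453), 86.43085479736328)
220   42  39  39  40  38  34  38  37  37  38  39  39  38  37  36  38  41  38  40  37  39  40  37  40
230   38  40  39  37  35  39  34  77  95 107 109 112 115 116 114 108 101  71  37  40  37  39  39  39
240   39  40  40  41  40  39  38  81  96 107 111 112 115 118 114 108 101  80  39  37  39  40  38  38
250   67  37  40  38  37  38  38  83  98 108 110 111 115 117 114 108 101  88  40  38  43  40  39  38
```

Request:
{"api": "arm_command", "payload": {"hand": [38,38,38,38,38,38,38,38], "offset": [[-0.1,0.8,-1.4],[-0.2,1.6,-2.8],[-0.3,2.4,-4.2],[-0.4,3.2,-5.6],[-0.5,4,-7],[-0.7,5,-8.7],[-0.8,6,-10.4],[-0.8,6,-10.4]], "turn": [0,0,0,0,0,0,0,0]}}

```text
clock: 15.73
ee_pos: [0.5687, 0.1435, 0.1274]
tcp_rot: [0.657, 0.754, -0.0, -0.0]
force: [0.7, -0.8, -2.3]
width: 0.0416
grip_force: 11.9
```

Run:
```python
from h import *
s=readout.state(); print(s['clock'],s['ee_pos'],s['width'],s['force'])
d=shot('wrist','w11'); f=d['frame']; m=masks(f)['yellow'].astype(np.uint8); r=np.zeros_like(m); r[200:400,230:400]=1; m*=r
c,_=cv2.findContours(m,cv2.RETR_EXTERNAL,cv2.CHAIN_APPROX_NONE)
k=max(c,key=cv2.contourArea); print(cv2.boundingRect(k)); print(f[270:350:5,316].tolist())
```

```text
15.7333 [0.56873767 0.14348201 0.12739418] 0.04157789779894014 [ 0.65093975 -0.83060842 -2.28836723]
(268, 277, 96, 66)
[[120, 116, 116], [110, 106, 105], [174, 134, 0], [177, 136, 0], [179, 136, 0], [179, 137, 0], [181, 139, 0], [201, 154, 0], [169, 129, 0], [154, 121, 6], [118, 113, 115], [142, 119, 69], [164, 126, 0], [178, 136, 0], [162, 125, 0], [232, 146, 69]]
```

Request:
{"api": "arm_command", "payload": {"hand": [38,38,38,38,38,38,38,38], "offset": [[-0.2,1.5,-2.6],[-0.4,3,-5.2],[-0.7,5,-8.7],[-1,7,-12.2],[-1.2,9,-15.7],[-1.5,10.9,-19],[-1.6,11.9,-20.8],[-1.6,11.9,-20.8]], "turn": [0,0,0,0,0,0,0,0]}}

```text
clock: 16.45
ee_pos: [0.567, 0.1555, 0.1064]
tcp_rot: [0.657, 0.754, -0.0, -0.0]
force: [0.7, -1.6, -1.2]
width: 0.0414
grip_force: 11.9
```

Request:
{"api": "arm_command", "payload": {"hand": [38,38,38,38], "offset": [[-0.1,0.6,-1],[-0.2,1.2,-2],[-0.2,1.7,-3],[-0.2,1.7,-3]], "turn": [0,0,0,0]}}

```text
clock: 16.78
ee_pos: [0.5669, 0.1571, 0.104]
tcp_rot: [0.657, 0.754, 0.0, -0.0]
force: [-0.4, -0.4, 0.4]
width: 0.041
grip_force: 11.9
```

Request:
{"api": "arm_command", "payload": {"hand": [55,68,68,68,68,68,68,68], "offset": [[0,0,0],[0,0,0],[0,0,0],[0,0,5],[0,0,30],[0,0,60],[0,0,86],[0,0,86]], "turn": [0,0,0,0,0,0,0,0]}}

```text
clock: 17.45
ee_pos: [0.5699, 0.1585, 0.1956]
tcp_rot: [0.657, 0.754, 0.004, 0.002]
force: [-0.2, 0.6, 0.4]
width: 0.0679
grip_force: 0.0
```

Request:
{"api": "arm_command", "payload": {"hand": [68,68,60,54,54,54,54,54], "offset": [[-2.5,-35,0],[-5,-70,0],[-7.5,-105,0],[-10,-140,0],[-12.5,-175,0],[-15,-210,0],[-17.5,-245,0],[-20,-280,0]], "turn": [0,0,0,0,0,0,0,0]}}

```text
clock: 18.12
ee_pos: [0.5464, -0.1247, 0.1899]
tcp_rot: [0.657, 0.754, -0.0, -0.0]
force: [1.3, 0.1, -0.1]
width: 0.054
grip_force: 0.0
```

Request:
{"api": "arm_command", "payload": {"hand": [54,54,54,54,54,54,54,54], "offset": [[-2.5,-35,-5],[-5,-70,-15],[-7.5,-105,-30],[-10,-130,-60],[-10.4,-133,-95],[-10.4,-133,-120],[-10.4,-133,-128],[-10.4,-133,-128]], "turn": [0,0,0,0,0,0,0,0]}}

```text
clock: 18.78
ee_pos: [0.535, -0.255, 0.0599]
tcp_rot: [0.657, 0.754, -0.0, -0.002]
force: [0.2, -0.9, -0.7]
width: 0.0542
grip_force: 0.0
```

```bash
cat > red.py <<'E'
from h import *
import sys
s=readout.state(); print(s['clock'],s['ee_pos'],s['tcp_rot'],s['width'],s['force'])
d=shot('wrist',sys.argv[1]); f=d['frame']; m=masks(f)['red'].astype(np.uint8); r=np.zeros_like(m); r[190:380,240:390]=1; m*=r
c,_=cv2.findContours(m,cv2.RETR_EXTERNAL,cv2.CHAIN_APPROX_NONE); k=max(c,key=cv2.contourArea)
print(cv2.boundingRect(k)); print(cv2.fitEllipse(wonz(d,k[:,0],float(sys.argv[2]))[:,:2].astype(np.float32)*1000)); u=cv2.boundingRect(k); cc=u[0]+u[2]//2
print(f[u[1]:u[1]+u[3]:5,cc].tolist())
E
python3 red.py w12 .018
python3 - <<'E'
from h import *
t=shot('top','top2'); f=t['frame']; m=masks(f)['yellow'].astype(np.uint8); r=np.zeros_like(m); r[225:285,195:275]=1
c,_=cv2.findContours(m*r,cv2.RETR_EXTERNAL,cv2.CHAIN_APPROX_NONE); k=max(c,key=cv2.contourArea); print(cv2.boundingRect(k),proj(t,[[.5663,.1615,.105]]))
E
```

```text
18.7833 [ 0.53500408 -0.25499952  0.05989702] [ 6.56830060e-01  7.54035357e-01 -4.97809476e-04 -2.16921602e-03] 0.05421850098477906 [ 0.24910134 -0.86816254 -0.71635533]
(289, 247, 61, 61)
((536.9403686523438, -255.62625122070312), (33.00471496582031, 36.342777252197266), 8.535892486572266)
[[71, 29, 26], [77, 0, 0], [127, 0, 0], [123, 0, 0], [144, 136, 130], [145, 137, 131], [147, 142, 139], [164, 167, 175], [129, 120, 115], [64, 0, 4], [108, 0, 0], [172, 0, 0], [171, 44, 50]]
(229, 242, 20, 20) [[236.62310789 250.86722976]]
```

Request:
{"api": "arm_command", "payload": {"hand": [54,54,54,54,32,30,30,30], "offset": [[0.5,0.3,-20],[0.5,0.3,-36],[0.5,0.3,-43],[0.5,0.3,-43],[0.5,0.3,-43],[0.5,0.3,-43],[0.5,0.3,-43],[0.5,0.3,-43]], "turn": [0,0,0,0,0,0,0,0], "squeeze": 12}}

```text
clock: 19.55
ee_pos: [0.5379, -0.2561, 0.0201]
tcp_rot: [0.657, 0.754, 0.0, 0.001]
force: [-0.2, 0.1, 4.7]
width: 0.033
grip_force: 12.0
```

Request:
{"api": "arm_command", "payload": {"hand": [30,30,30,30,30,30,30,30], "offset": [[0,0,3],[0,0,15],[0,0,40],[1,10,75],[3,32,105],[6,62,130],[9,95,150],[12,130,162]], "turn": [0,0,0,0,0,0,0,0]}}

```text
clock: 20.22
ee_pos: [0.5501, -0.1253, 0.1846]
tcp_rot: [0.658, 0.753, 0.001, 0.002]
force: [1.2, 0.3, -1.0]
width: 0.0333
grip_force: 12.0
```

Request:
{"api": "arm_command", "payload": {"hand": [30,30,30,30,30,30,30,30], "offset": [[3,33,0],[6,68,0],[9,103,0],[12,138,0],[15,173,0],[18,206,0],[20,230,0],[21,240,0]], "turn": [0,0,0,0,0,0,0,0]}}

```text
clock: 20.88
ee_pos: [0.5696, 0.1192, 0.1822]
tcp_rot: [0.655, 0.756, 0.001, -0.0]
force: [0.7, 1.0, 0.8]
width: 0.0333
grip_force: 12.0
```

```bash
python3 red.py w13 .1835
```

```text
20.8833 [0.56962593 0.11921546 0.1821582 ] [ 6.55016980e-01  7.55612969e-01  1.25883303e-03 -4.60734563e-04] 0.03330376567445666 [0.73929304 0.95277954 0.78024961]
(277, 274, 77, 73)
((569.3484497070312, 121.74302673339844), (33.35425567626953, 36.874446868896484), 8.638134002685547)
[[101, 19, 4], [100, 0, 2], [177, 0, 0], [185, 0, 0], [180, 0, 0], [211, 129, 60], [214, 129, 59], [225, 139, 63], [226, 139, 66], [225, 138, 65], [95, 7, 7], [95, 2, 4], [122, 1, 6], [164, 0, 0], [231, 0, 0]]
```

Request:
{"api": "arm_command", "payload": {"hand": [30,30,30,30,30,30], "offset": [[0.3,6,-5],[0.6,12,-15],[0.6,12,-25],[0.6,12,-30],[0.6,12,-30],[0.6,12,-30]], "turn": [0,0,0,0,0,0]}}

```text
clock: 21.43
ee_pos: [0.5703, 0.1251, 0.1502]
tcp_rot: [0.658, 0.753, -0.001, -0.0]
force: [0.1, -0.5, 0.6]
width: 0.0335
grip_force: 12.0
```

```bash
python3 red.py w14 .149
```

```text
21.4333 [0.57033046 0.12505378 0.15019065] [ 6.57528996e-01  7.53428787e-01 -7.68746915e-04 -3.01140062e-04] 0.03347527880280346 [ 0.09579936 -0.538805    0.56394323]
(277, 274, 78, 73)
((570.2797241210938, 126.08653259277344), (33.96078109741211, 37.61052703857422), 7.607061386108398)
[[104, 15, 6], [105, 2, 4], [183, 0, 9], [190, 0, 0], [183, 0, 0], [221, 136, 62], [220, 133, 62], [217, 132, 60], [217, 132, 61], [228, 143, 67], [98, 6, 7], [97, 2, 4], [123, 0, 0], [167, 0, 0], [238, 0, 0]]
```

Request:
{"api": "arm_command", "payload": {"hand": [30,30,30,30,30,30,30,30], "offset": [[0.2,1.5,0],[0.2,3,-3],[0.2,3,-7],[0.2,3,-9.5],[0.2,3,-11],[0.2,3,-13],[0.2,3,-15],[0.2,3,-16]], "turn": [0,0,0,0,0,0,0,0]}}

```text
clock: 22.15
ee_pos: [0.571, 0.1279, 0.1347]
tcp_rot: [0.657, 0.754, -0.001, 0.0]
force: [0.3, -4.9, 2.0]
width: 0.0332
grip_force: 12.0
```

Request:
{"api": "arm_command", "payload": {"hand": [30,30,30,30], "offset": [[0,0,-1],[0,0,-2],[0,0,-2.8],[0,0,-2.8]], "turn": [0,0,0,0]}}

```text
clock: 22.48
ee_pos: [0.571, 0.1292, 0.1321]
tcp_rot: [0.657, 0.754, 0.0, 0.0]
force: [0.4, -3.3, 2.3]
width: 0.0333
grip_force: 12.0
```

```bash
python3 red.py w15 .133
```

```text
22.4833 [0.57100729 0.12921838 0.13208735] [6.57029431e-01 7.53864916e-01 6.95580965e-05 1.03688488e-04] 0.03332209672511478 [ 0.39771386 -3.26390227  2.29762798]
(277, 278, 78, 58)
((570.4906005859375, 133.4030303955078), (29.1607723236084, 34.97201156616211), 98.30265045166016)
[[128, 51, 54], [148, 0, 0], [151, 0, 0], [153, 0, 0], [163, 0, 0], [168, 0, 0], [188, 99, 43], [135, 0, 1], [137, 0, 1], [137, 0, 0], [148, 0, 0], [151, 0, 1]]
```

Request:
{"api": "arm_command", "payload": {"hand": [30,30,30,30], "offset": [[0,0,-0.8],[0,0,-1.6],[0,0,-1.6],[0,0,-1.6]], "turn": [0,0,0,0]}}

```text
clock: 22.87
ee_pos: [0.571, 0.1293, 0.1306]
tcp_rot: [0.657, 0.754, 0.0, 0.0]
force: [1.0, -3.1, 2.4]
width: 0.0334
grip_force: 12.0
```

```bash
python3 red.py w16 .133
```

```text
22.8667 [0.57098868 0.12931122 0.13062003] [6.57027750e-01 7.53866379e-01 1.04371164e-04 8.46419224e-05] 0.03337174020731211 [ 0.98543528 -3.14816016  2.37025218]
(277, 281, 78, 52)
((570.329345703125, 134.407958984375), (26.31122398376465, 35.2236442565918), 98.16194152832031)
[[138, 46, 48], [156, 0, 0], [157, 0, 0], [159, 0, 0], [165, 0, 0], [155, 0, 0], [137, 0, 0], [142, 0, 0], [145, 0, 0], [151, 0, 0], [145, 0, 0]]
```

Request:
{"api": "arm_command", "payload": {"hand": [30,30,30,30,30,30,30,30], "offset": [[0.1,-1,1.8],[0.3,-2,3.5],[-0.1,1,5.2],[-0.6,4,7],[-1.1,6.5,8.6],[-1.5,8.6,9.8],[-1.5,8.6,9.8],[-1.5,8.6,9.8]], "turn": [0,0,0,0,0,0,0,0]}}

```text
clock: 23.58
ee_pos: [0.5693, 0.1382, 0.1404]
tcp_rot: [0.657, 0.754, 0.0, -0.0]
force: [0.5, -0.4, 0.2]
width: 0.0333
grip_force: 12.0
```

Request:
{"api": "arm_command", "payload": {"hand": [30,30,30,30,30,30,30], "offset": [[-0.1,0.8,-1.4],[-0.2,1.6,-2.8],[-0.3,2.4,-4.2],[-0.4,3.2,-5.6],[-0.5,4,-7],[-0.6,4.5,-7.8],[-0.6,4.5,-7.8]], "turn": [0,0,0,0,0,0,0]}}

```text
clock: 24.17
ee_pos: [0.5686, 0.1424, 0.1323]
tcp_rot: [0.657, 0.754, -0.0, -0.0]
force: [-0.2, -0.6, -0.2]
width: 0.0337
grip_force: 12.0
```

```bash
python3 red.py w17 .133
```

```text
24.1667 [0.56857367 0.14244952 0.13225882] [ 6.56972944e-01  7.53914121e-01 -1.73141704e-04 -1.41142600e-04] 0.03369874861003029 [-0.2144608  -0.64019371 -0.16020928]
(277, 278, 78, 59)
((568.1019897460938, 146.3242645263672), (30.149057388305664, 34.85865783691406), 99.29923248291016)
[[130, 21, 24], [145, 0, 0], [147, 0, 0], [150, 0, 0], [171, 0, 0], [153, 0, 0], [119, 101, 103], [118, 114, 115], [126, 60, 63], [134, 0, 0], [138, 0, 0], [155, 0, 0]]
```

Request:
{"api": "arm_command", "payload": {"hand": [30,30,30,30,30,30,30,30], "offset": [[-0.1,0.8,-1.4],[-0.2,1.6,-2.8],[-0.3,2.4,-4.2],[-0.4,3.2,-5.6],[-0.5,4,-7],[-0.6,4.8,-8.4],[-0.7,5.5,-9.6],[-0.7,5.5,-9.6]], "turn": [0,0,0,0,0,0,0,0]}}

```text
clock: 24.88
ee_pos: [0.5681, 0.1478, 0.1227]
tcp_rot: [0.657, 0.754, -0.0, 0.0]
force: [1.1, -0.0, -1.0]
width: 0.0332
grip_force: 12.0
```

Request:
{"api": "arm_command", "payload": {"hand": [30,30,30,30,30], "offset": [[-0.1,0.7,-1.2],[-0.2,1.4,-2.4],[-0.2,2,-3.5],[-0.2,2,-3.5],[-0.2,2,-3.5]], "turn": [0,0,0,0,0]}}

```text
clock: 25.3
ee_pos: [0.5679, 0.1498, 0.1193]
tcp_rot: [0.657, 0.754, -0.0, -0.0]
force: [0.4, -0.8, -0.4]
width: 0.033
grip_force: 12.0
```

```bash
python3 red.py w18 .12; python3 -c "
from h import *
s=readout.state();print(s['grip_force'],s['wrist_torque'])"
```

```text
25.3 [0.56786262 0.14982075 0.119349  ] [ 6.57036241e-01  7.53858988e-01 -6.83421284e-05 -3.03261287e-06] 0.033019129529417934 [ 0.3944646  -0.82700399 -0.3731178 ]
(277, 278, 78, 56)
((567.24658203125, 154.2801055908203), (28.982105255126953, 33.61262512207031), 99.30723571777344)
[[134, 29, 0], [146, 0, 0], [149, 0, 0], [151, 0, 0], [174, 0, 0], [156, 0, 0], [115, 90, 92], [109, 103, 106], [108, 103, 105], [110, 105, 108], [118, 112, 113], [138, 131, 133]]
11.999904960393906 [-0.26128949 -0.25951317 -0.02854703]
```

Request:
{"api": "arm_command", "payload": {"hand": [30,30,30,30,30,30,30,30], "offset": [[0,0,0],[0,0,0],[-0.1,0.5,-0.9],[-0.1,1,-1.7],[-0.2,1.5,-2.6],[-0.3,2,-3.5],[-0.3,2.5,-4.3],[-0.4,3,-5.2]], "turn": [0,0,0,0,0,0,0,0], "squeeze": 30}}

```text
clock: 26.02
ee_pos: [0.5677, 0.1522, 0.1146]
tcp_rot: [0.657, 0.754, -0.0, 0.0]
force: [-0.2, -3.8, 5.8]
width: 0.0322
grip_force: 30.0
```

```bash
python3 red.py w19 .12
```

```text
26.0167 [0.56765137 0.15215525 0.11456872] [ 6.57217395e-01  7.53700847e-01 -3.88292334e-04  4.21911623e-04] 0.03217370570872776 [-0.16861539 -3.80092003  5.79535193]
(278, 279, 76, 54)
((566.705810546875, 159.32432556152344), (27.134572982788086, 32.66341018676758), 97.97039794921875)
[[141, 37, 0], [150, 0, 0], [154, 0, 0], [155, 0, 0], [168, 0, 0], [156, 0, 0], [117, 88, 90], [111, 107, 109], [110, 106, 107], [110, 105, 106], [109, 103, 105]]
```

Force (≈7 N along the post) matches carriage friction, and the collar isn't slipping in the grip. Continue.

Request:
{"api": "arm_command", "payload": {"hand": [30,30,30,30,30,30,30], "offset": [[-0.1,0.5,-0.9],[-0.1,1,-1.7],[-0.2,1.5,-2.6],[-0.3,2,-3.5],[-0.3,2.5,-4.3],[-0.4,3,-5.2],[-0.4,3,-5.2]], "turn": [0,0,0,0,0,0,0]}}

```text
clock: 26.65
ee_pos: [0.5671, 0.1557, 0.1088]
tcp_rot: [0.657, 0.754, -0.0, 0.0]
force: [0.2, -4.5, 2.6]
width: 0.0323
grip_force: 30.0
```

Request:
{"api": "arm_command", "payload": {"hand": [30,30,30], "offset": [[-0.1,0.5,-0.9],[-0.1,1,-1.7],[-0.1,1,-1.7]], "turn": [0,0,0]}}

```text
clock: 26.9
ee_pos: [0.567, 0.1567, 0.1071]
tcp_rot: [0.657, 0.754, -0.0, 0.0]
force: [1.4, -4.4, 2.9]
width: 0.0323
grip_force: 30.0
```

```bash
python3 red.py w20 .12
```

```text
26.9 [0.5669646  0.15673423 0.10712211] [ 6.57059631e-01  7.53838596e-01 -1.07528198e-04  3.25144822e-05] 0.03227832338623618 [ 1.37171652 -4.37758972  2.85347242]
(278, 279, 76, 55)
((565.412109375, 168.00013732910156), (25.849199295043945, 30.805828094482422), 98.34007263183594)
[[140, 33, 0], [150, 0, 0], [154, 0, 0], [155, 0, 0], [171, 0, 0], [157, 0, 0], [117, 87, 91], [111, 107, 108], [112, 108, 109], [111, 106, 107], [110, 106, 107]]
```

Request:
{"api": "arm_command", "payload": {"hand": [30,30,30], "offset": [[-0.1,0.5,-0.9],[-0.1,0.7,-1.3],[-0.1,0.7,-1.3]], "turn": [0,0,0]}}

```text
clock: 27.2
ee_pos: [0.5669, 0.1575, 0.1059]
tcp_rot: [0.657, 0.754, -0.0, 0.0]
force: [-0.2, -4.8, 2.7]
width: 0.0323
grip_force: 30.0
```

Request:
{"api": "arm_command", "payload": {"hand": [30,30], "offset": [[-0.1,0.4,-0.7],[-0.1,0.4,-0.7]], "turn": [0,0]}}

```text
clock: 27.37
ee_pos: [0.5668, 0.1579, 0.1053]
tcp_rot: [0.657, 0.754, -0.0, 0.0]
force: [0.3, -5.0, 3.0]
width: 0.0321
grip_force: 30.0
```

Request:
{"api": "arm_command", "payload": {"hand": [30,30,30], "offset": [[-0.1,0.5,-0.9],[-0.1,0.7,-1.3],[-0.1,0.7,-1.3]], "turn": [0,0,0]}}

```text
clock: 27.62
ee_pos: [0.5669, 0.1581, 0.1046]
tcp_rot: [0.657, 0.754, -0.0, 0.0]
force: [-1.0, -7.2, 9.3]
width: 0.032
grip_force: 30.0
```

```bash
python3 red.py w21 .12
python3 - <<'E'
from h import *
d=dict(np.load('pics/w21.npz')); cv2.imwrite('pics/w21c.png',cv2.resize(d['frame'][120:380,180:460,::-1],None,fx=2,fy=2))
for n in ('w18','w19','w20','w21'):
    f=np.load(f'pics/{n}.npz')['frame'].astype(int); print(n,[int(x) for x in f[190:285:4,316].mean(1)])
    m=masks(f.astype(np.uint8))['yellow']; v,u=np.where(m[150:330,250:380]); print(v.min()+150,v.max()+150,u.min()+250,u.max()+250)
E
```

```text
27.6167 [0.56687753 0.15807079 0.1045555 ] [ 6.57194413e-01  7.53720931e-01 -3.14603018e-04  4.02835731e-04] 0.032043290968225724 [-0.97345805 -7.16539527  9.3211079 ]
(278, 280, 76, 54)
((565.1106567382812, 170.6740264892578), (25.230327606201172, 30.34886360168457), 98.13297271728516)
[[145, 0, 0], [153, 0, 0], [155, 0, 0], [157, 0, 0], [176, 0, 0], [154, 0, 0], [114, 106, 108], [112, 107, 109], [112, 107, 109], [111, 106, 108], [112, 107, 108]]
w18 [93, 92, 94, 94, 71, 16, 30, 36, 34, 35, 37, 37, 42, 42, 90, 100, 101, 102, 103, 110, 116, 112, 54, 48]
245 296 272 358
w19 [93, 93, 94, 94, 97, 66, 19, 31, 37, 38, 37, 37, 38, 42, 41, 69, 100, 102, 103, 104, 105, 120, 94, 50]
250 295 271 358
w20 [93, 96, 95, 96, 94, 80, 17, 27, 36, 34, 37, 36, 39, 43, 42, 64, 101, 102, 103, 104, 106, 121, 93, 50]
250 295 271 358
w21 [93, 94, 95, 96, 95, 80, 17, 26, 36, 38, 36, 37, 38, 42, 41, 60, 102, 102, 103, 105, 106, 121, 107, 50]
250 295 271 358
```

Force rises with travel stopped: the carriage seems home. One more firm increment to confirm.

Request:
{"api": "arm_command", "payload": {"hand": [30,30,30,30], "offset": [[0,0.3,-0.5],[-0.1,0.6,-1],[-0.1,0.6,-1],[-0.1,0.6,-1]], "turn": [0,0,0,0]}}

```text
clock: 28.0
ee_pos: [0.567, 0.1581, 0.1044]
tcp_rot: [0.657, 0.754, -0.001, 0.001]
force: [-3.1, -8.7, 16.6]
width: 0.0319
grip_force: 30.0
```

```bash
python3 red.py w22 .12
python3 - <<'E'
from h import *
d=dict(np.load('pics/w22.npz'))
a=cv2.resize(d['frame'][160:380,215:415,::-1],(400,440),interpolation=cv2.INTER_CUBIC)
s=shot('scene','scene2')['frame'][215:270,340:410]; s=cv2.resize(s[:,:,::-1],(400,440*5//7),interpolation=cv2.INTER_CUBIC)
o=np.zeros((440,800,3),np.uint8); o[:,:400]=a; o[:s.shape[0],400:]=s; cv2.imwrite('pics/fin.png',o)
# gap carriage-plate: carriage underside black vs plate, scene
E
```

```text
28.0 [0.5670116  0.15807898 0.10436769] [ 6.57315272e-01  7.53614974e-01 -5.52263793e-04  8.93267553e-04] 0.03193668341719382 [-3.0563772  -8.68285132 16.56890683]
(278, 280, 76, 54)
((565.2174072265625, 170.70114135742188), (25.232891082763672, 30.353376388549805), 97.81660461425781)
[[144, 6, 0], [153, 0, 0], [155, 0, 0], [158, 0, 0], [175, 0, 0], [157, 0, 0], [114, 103, 105], [112, 107, 109], [111, 108, 109], [111, 106, 107], [113, 109, 110]]
```

Request:
{"api": "arm_command", "payload": {"hand": [30,30,45,60,60,60,60,60], "offset": [[0.1,-0.6,1],[0.1,-0.6,1],[0.1,-0.6,1],[0.1,-0.6,1],[0.1,-0.6,3],[0.1,-0.6,20],[0.1,-0.6,50],[0.1,-0.6,85]], "turn": [0,0,0,0,0,0,0,0]}}

```text
clock: 28.77
ee_pos: [0.5649, 0.1595, 0.1872]
tcp_rot: [0.656, 0.754, -0.001, -0.002]
force: [0.7, 0.3, 0.1]
width: 0.0601
grip_force: 0.0
```

Request:
{"api": "arm_command", "payload": {"hand": [60,60,60,60,60,60], "offset": [[0,-30,10],[0,-65,20],[0,-100,20],[0,-110,20],[0,-110,20],[0,-110,20]], "turn": [0,0,0,0,0,0]}}

```text
clock: 29.27
ee_pos: [0.5665, 0.0498, 0.2079]
tcp_rot: [0.657, 0.754, 0.0, -0.001]
force: [-0.7, 0.1, -0.1]
width: 0.06
grip_force: 0.0
```

Run:
```python
from h import *
s=readout.state(); print(s['clock'],s['ee_pos'],s['force'],s['width'])
w=shot('wrist','w23')['frame']; c=shot('scene','scene3')['frame']; t=shot('top','top3')['frame']
R=lambda a:cv2.resize(a[:,:,::-1],(400,300),interpolation=cv2.INTER_CUBIC)
o=np.vstack([np.hstack([R(w[40:280,160:480]),R(c[215:275,335:415])]),np.hstack([R(t[225:285,195:275]),R(t[190:310,330:490])])])
cv2.imwrite('pics/final.png',o)
```

```text
29.2667 [0.56646025 0.04978613 0.20786659] [-0.73235736  0.05772546 -0.07794993] 0.05999931676797175
```

View pics/final.png

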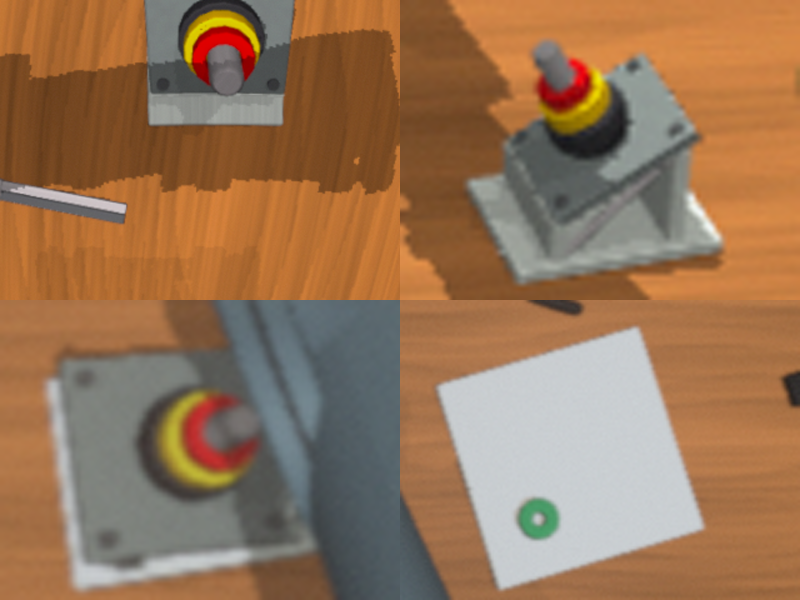

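The stack sits square on the post, the carriage looks against the plate, and green is undisturbed. One numeric check of the exposed post length (26 mm if home) before handing in.

Run:
```python
from h import *
tip=np.array([.5686,.1445,.1313]); a=np.array([.068,-.495,.866]); t=np.array([-.1175,.858,.5])
d=dict(np.load('pics/w23.npz')); m=masks(d['frame'])['red'].astype(np.uint8); r=np.zeros_like(m); r[40:140,270:400]=1; m*=r
v,u=np.where(m); print('red',u.min(),u.max(),v.min(),v.max())
jy=np.cross(a,t); K=d['camera_matrix'];E=d['extrinsics']; th=np.linspace(0,6.28,60)
def wp(P):
    c=(P-E[:3,3])@E[:3,:3]*[1,-1,-1]; rr=np.hypot(c[:,0],c[:,1]); return K[:2,2]+K[0,0]*np.arctan2(rr,c[:,2])[:,None]*c[:,:2]/rr[:,None]
for top in (50,52,54,64):
    q=np.vstack([wp(tip+(h-76)/1000*a+.017*(np.cos(th)[:,None]*t+np.sin(th)[:,None]*jy)) for h in (top,top-12)])
    print(top,q.min(0).round(1),q.max(0).round(1))
print(wp(tip[None]))
```

```text
red 314 363 61 107
50 [312.1  55.2] [364.9 108.3]
52 [312.1  56.3] [365.3 109.7]
54 [312.   57.3] [365.6 111.2]
64 [311.9  62.9] [367.4 118.7]
[[340.86045158 104.15152041]]
```

```bash
python3 -c "
from station import job
print(job.close_job())"
```

```text
the job is handed in; nothing more can be done
None
```

I threaded the grey ring, then the yellow ring, then the red collar onto the leaning post, and pressed the stack down until the carriage met a solid stop at about 19 N. Image measurements put the collar top at about the 50 mm expected when the carriage is home, the green ring is still on the pad, and I handed the job in at about 29 s.

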